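# Set the edge stop to the red mark and tag the fixture as ready

### The arm

A 7-joint arm with a two-finger parallel gripper is mounted at the origin on the work surface. World frame = base frame: x ahead of the robot, y to its left, z up, the work surface at z = 0. Lengths are in m, angles in rad, forces in N, time in s.
With the tool pointing down it reaches from about 0.425 to 0.925 m from the base axis. Payload 6.8 kg.
Tool frame: the origin (TCP) lies at the centre of the arm's flange, where the gripper is bolted on; the fingertips stand 173 mm ahead of it and the grasp point (between the pads) lies 155 mm ahead of it (r.hold_point_z is the distance from the TCP to the grasp point, in m); z points along the fingers, x is the direction in which the jaws open and shut, and the axes are right-handed (so a half turn about z gives the same grasp; the last joint's range is limited). The gripper opens to 85 mm and grips with 20 to 120 N. Pads are 22 mm wide; open, the fingers measure 114 mm over their backs; the gripper's body (76 mm by 85 mm) begins 54 mm behind the grasp point. The pads swing forward as they close: fully open they stand 13 mm farther back than shut.
Start: joints at [1.08, 0.477, 0.022, 1.555, -0.011, 1.109, -0.083], TCP at [0.252, -0.626, 0.405] pointing down, gripper open.
Joint ranges: [-2.96, 2.96], [-0.34, 2.1], [-1.41, 1.46], [0.24, 2.44], [-1.37, 4.51], [0.17, 1.92], [-2.96, 2.96]. Speed limits (rad/s): [2.39, 2.39, 3.14, 3.14, 3.14, 3.14, 3.14].

### API

Orientations are given as a rotation vector (axis times angle).
In Python, from bench import r gives the robot as it stands.
- The arm moves only by the tool apply_moves, never from a script. Its arguments are lists of equal length, an entry for each row: "dp": the shift along the tool's x, y, z scaled (see below), a list of three; "twist": the turn, a rotation vector about the tool's x, y, z scaled (see below), a list of three; "jaw": the closure in counts, from 0 (fully open) to 255 (shut). In form: {"dp": [[x, y, z], ...], "twist": [[rx, ry, rz], ...], "jaw": [jaw, ...]}. A call has 1 to 20 rows; each row shifts and turns the pose as measured when the row begins, along the tool's axes as they then stand; what a row does not reach is not made up. The controller multiplies each number of a shift by 12 cm and each number of a turn by 120 degrees. A row lasts 1/10 s, in which the tool goes at most 50 mm and 8.59 degrees, less where a joint would pass 70% of its speed; a pose out of reach is approached as far as the arm can. A call with a number of a shift or a turn outside -1 to 1 is refused whole. A call with a gripper value outside its range is refused whole. The fingers move at their own pace and stop on an object; "grip_force" is the grip in N (left out, the last holds). Time passes only in rows, so rows that do not move let the fingers close. It gives the time, the measured TCP pose, the force and the opening at its end, in the units of the state.
- r.get_obs(): the state, without advancing time (a new reading comes with each control period).
- r.grab_frame(name): name is "scene" or "top" or "wrist"; returns a dict with "color" (420x560x3 uint8, red, green, blue), "z_map" (420x560 float32, m along the optical axis (not along the pixel's ray), 0 where there is no reading), "intrinsics" (3x3 intrinsics, pixels), "R" (3x3) and "t" (3): a world point X has camera coordinates R X + t; the wrist camera has in their place "hand_eye" (4x4, takes a point from camera to tool coordinates, whose origin is the TCP and whose axes are the tool frame's). Camera axes: x right, y down, z forward; pixel columns grow to the right and rows downward; lengths in m; the calibration is good to about 2 mm. A picture is of the moment at which its call begins: read the wrist's pose just before it.
- r.hand_in(): hands the job in, once; it reports no verdict.
The state is a dict: "clock": time; "joints": joint angles; "qvel": joint speeds; "tau": joint torques, N m; "tcp_pos": TCP position; "orientation": TCP orientation; "contact_force": force on the tool from outside, world axes, zero at the start; "moment": the same for the moment, N m; "grip_width": finger opening in m.
Only numpy, scipy, OpenCV 4.12 (cv2) and the standard library are available. Lean on these libraries where they do the work, as an engineer would, in place of code of your own. Each camera call takes 0.05 s, during which the arm holds its last target.

### The job

On the grey board fixture, turn the black knob until the orange pointer stands level with the middle of the red mark (not the blue one) and let go of the knob. Then tag the fixture as ready: hang the green tag by its eye on the slanting brass peg at the fixture's end and leave it hanging there, with the pointer still on the red mark. Do not disturb the meter, the solder spools, the sponge tray or the flux jar.

Things in the scene. Friction and masses are not known exactly. Their poses are not given: they have to be found in the camera images.
- fixture: grey console fixed to the bench. Origin on the bench; x level from its low front edge to its back, y left, z up. Face slopes up from x=-100, z=35 mm to x=-5, z=101.5 mm (normal leans 35 degrees from vertical to -x), y -130 to 60 mm. Flat top z=101.5 mm, x -5 to 85 mm; rail and pointer carriage on it reach z=122 mm. Its sloping face looks to the robot's right; place and yaw differ each time
- post_top (a point): middle of the top front edge of the aluminium tag post at the fixture's +y end: post 50 mm wide (y), 10 mm thick, front face at fixture x=0, y 85 to 135 mm, top at z=156 mm; it stands on a foot 10 mm high (x -45 to 55, y 60 to 135 mm)
- knob (a joint): angle of the knob, rad; grows when it is turned clockwise as seen looking onto its face; range -5 to 5. Each rad moves the pointer 8 mm towards the fixture's -y (to the right for one who faces the knob)
- knob_grip (a point): point on the knob's axis at gripping height, 22 mm above the knob's foot. Round fluted black knob, 36 mm diameter, 28 mm tall, with a white line on its top; axis normal to the sloping face, leaning 35 degrees from vertical towards the fixture's -x. It stands on a plate 60 mm wide and about 4 mm thick
- pointer_tip (a point): tip of the orange pointer, which slides along the fixture's y on the flat top when the knob turns; it stands just behind the marks
- mark_red: red index mark on the white scale, 5 mm wide (y), 18 mm long (x), 4 mm high; origin at the middle of its underside; axes as the fixture's. The pointer tip must come level with it in y
- mark_blue: blue index mark of the same size on the other side of the pointer: not the one wanted
- tag: green plastic tag lying flat on the bench, 94 mm long (x) by 36 mm wide (y) by 8 mm thick (z), 25 to 49 g; origin in the middle of its underside; a round eye of 18 mm goes through it near its +x end
- tag_eye (a point): centre of the tag's eye, 31 mm from the tag's middle towards +x, at half its thickness; 16 mm from the +x end
- peg: brass peg, 8 mm diameter, 52 mm long; origin where its axis leaves the front face of the post (150 mm above the bench, 6 mm below the top of the post); z points along the peg to its tip, leaning 40 degrees from vertical towards the fixture's -x; y as the fixture's y
- meter: orange multimeter lying on the bench, 66 by 130 by 42 mm, origin in the middle of its underside, 130 mm along its y: leave alone
- spools: two white solder spools standing one on the other, 50 mm diameter, 108 mm tall, origin at the middle of the underside: leave alone
- tray: steel tray with a yellow sponge, 65 by 85 by 28 mm, origin in the middle of its underside: leave alone
- jar: brown flux jar with a white lid, standing before the sloping face, 44 mm diameter, 55 mm tall, origin in the middle of its underside: leave alone
There are look-alikes about, which are no part of the job. Several things have the shape of the tag; the one meant has the colours described above.

How it is judged:
By the outcome, as a careful person would: the job done as asked, in the order asked, and still so for the second after the job is handed in, with the robot touching nothing.
It also fails if it takes over 67 s, if anything falls off the work surface, if the arm or the gripper's body presses on something with over 40 N, if the wrist force passes 120 N, or if a joint passes its speed limit or range.

## Working session

There is one attempt and no reset: what is moved stays moved. The work goes in short steps, Python scripts to look and compute and a tool call to move; the robot and the scene stay as the last step left them, time stands still between calls to the robot, and variables do not carry over. Pictures are saved under pics/ and viewed, and the job is handed in when it is done.

Besides the shell and the picture viewer there is one more tool, called after "Request:" as name(argument=value, ...) on one line, values as JSON. apply_moves: Moves the arm, as the interface text tells. Shifts and turns lie within -1 to 1; 1 stands for 12 cm of shift or 120 degrees of turn. Its arguments: {"type":"object","properties":{"dp":{"type":"array"},"twist":{"type":"array"},"jaw":{"type":"array"},"grip_force":{"type":"number"}},"required":["dp","twist","jaw"]}

```bash
mkdir -p pics; ls; cat > h.py <<'E'
import numpy as np, cv2
from bench import r
from scipy.spatial.transform import Rotation as Ro
def save(n,f): cv2.imwrite(f'pics/{n}.png', f['color'][:,:,::-1])
def grab(c):
    o=r.get_obs(); f=r.grab_frame(c)
    if 'hand_eye' in f:
        H=np.array(f['hand_eye']); Rw=Ro.from_rotvec(o['orientation']).as_matrix()
        Rc=Rw@H[:3,:3]; p=Rw@H[:3,3]+np.array(o['tcp_pos'])
        f['R']=Rc.T; f['t']=-Rc.T@p
    return f
def pts(f):
    z=f['z_map'];K=f['intrinsics'];v,u=np.mgrid[:z.shape[0],:z.shape[1]]
    P=np.stack([(u-K[0,2])*z/K[0,0],(v-K[1,2])*z/K[1,1],z],-1)
    W=(P-f['t'])@f['R']; W[z==0]=np.nan; return W
def ray(f,u,v,h):
    K=f['intrinsics'];d=np.array([(u-K[0,2])/K[0,0],(v-K[1,2])/K[1,1],1])
    R=np.array(f['R']);c=-R.T@f['t'];d=R.T@d
    return c+d*(h-c[2])/d[2]
def proj(f,X):
    q=f['R']@np.array(X)+f['t'];q=f['intrinsics']@q;return q[:2]/q[2]
E
python3 - <<'E'
from h import *
print(r.get_obs())
for n in ['scene','top','wrist']:
    f=grab(n); save(n+'0',f); np.savez('pics/'+n+'0.npz',**f); print(n,f['R'],f['t'],f['intrinsics'])
E
```

```text
pics
{'clock': 0.0, 'joints': array([ 1.07989307,  0.47784279,  0.02230875,  1.55647209, -0.01147956,
        1.10930643, -0.08309333]), 'qvel': array([ 1.45517713e-03, -3.65986446e-04,  1.32471462e-03,  1.51068508e-04,
        2.39309624e-04,  2.77795309e-03,  1.13713332e-05]), 'tau': array([-7.13139470e-04, -5.96448326e+01,  1.60770692e+00, -2.81199718e+01,
        1.24880439e-02,  9.28998808e-03, -4.88301964e-06]), 'tcp_pos': array([ 0.25204356, -0.62587593,  0.40368748]), 'orientation': array([-2.60274910e+00,  1.75766847e+00,  2.59558032e-03]), 'contact_force': array([ 0.82985076, -0.82734241, -0.33430124]), 'moment': array([ 0.05921813, -0.01978263,  0.00686061]), 'grip_width': 0.08541167855063568}
scene [[-0.09048434  0.99585375 -0.00937548]
 [ 0.6726806   0.05417307 -0.73794722]
 [-0.7343796  -0.07307936 -0.67479331]] [-0.01418032 -0.25428763  1.64807129] [[521.35741829   0.         281.3818699 ]
 [  0.         521.35741829 218.32824163]
 [  0.           0.           1.        ]]
top [[ 0.02254864 -0.99963762 -0.01470363]
 [-0.9911722  -0.02043085 -0.13099715]
 [ 0.13064927  0.01752764 -0.9912737 ]] [0.04259009 0.49122288 1.275001  ] [[427.474859     0.         278.68598571]
 [  0.         427.474859   216.14276041]
 [  0.           0.           1.        ]]
wrist [[ 0.37338436 -0.92767516 -0.00170721]
 [-0.87963121 -0.35463029  0.31699573]
 [-0.2946745  -0.11685953 -0.94842543]] [-0.67346916 -0.0404139   0.38093994] [[352.64289945   0.         276.1858876 ]
 [  0.         352.64289945 215.39943948]
 [  0.           0.           1.        ]]
```

View pics/scene0.png

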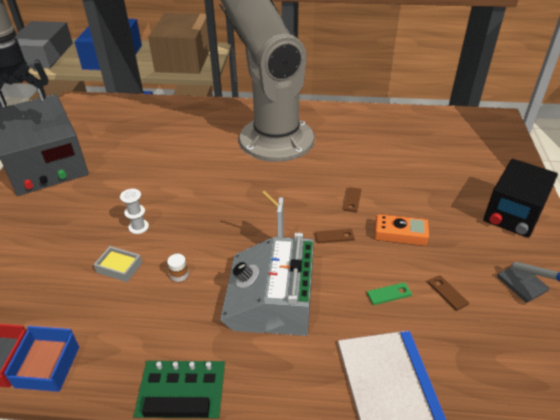

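View pics/top0.png

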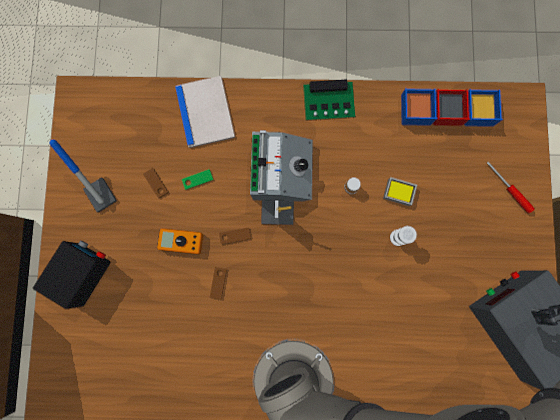

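View pics/wrist0.png

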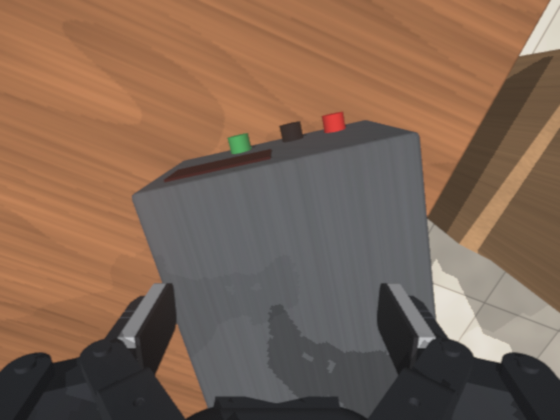

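```bash
python3 - <<'E'
import cv2
a=cv2.imread('pics/top0.png')[115:235,165:345]; cv2.imwrite('pics/c1.png',cv2.resize(a,None,fx=4.4,fy=4.4,interpolation=cv2.INTER_CUBIC))
a=cv2.imread('pics/scene0.png')[180:340,200:460]; cv2.imwrite('pics/c2.png',cv2.resize(a,None,fx=3,fy=3,interpolation=cv2.INTER_CUBIC))
E
```

```text
(no output)
```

View pics/c1.png

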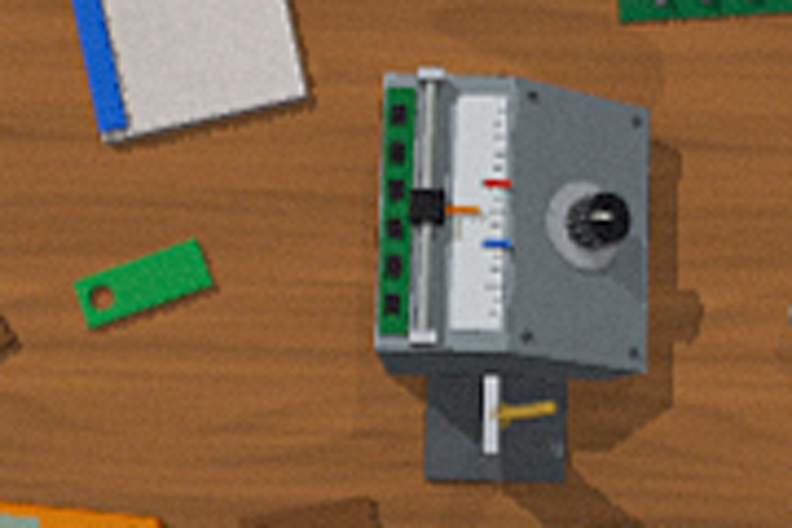

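View pics/c2.png

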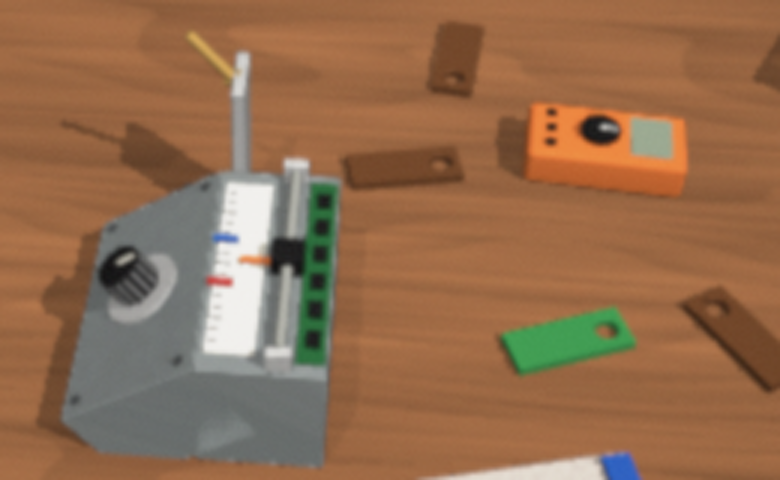

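```bash
cat > m.py <<'E'
from h import *
import sys
T=dict(np.load('pics/top0.npz')); S=dict(np.load('pics/scene0.npz'))
def ct(x,y): return x/4.4+165-.4, y/4.4+115-.4
def cs(x,y): return x/3+200-.4, y/3+180-.4
for n,p,h in [('fr-y',(517,78),.1015),('fr+y',(510,350),.1015),('bk-y',(385,73),.1015),('bk+y',(376,352),.1015),
   ('red',(497,184),.106),('blue',(497,244),.106),('ptr',(481,211),.11),('knobtop',(603,220),None),
   ('posttop-',(490,377),.156),('posttop+',(490,452),.156),('pegtip',(554,407),.190),('eye',(102,296),.008),
   ('t1',(195,239),.008),('t2',(214,284),.008),('t3',(90,328),.008),('t4',(76,284),.008)]:
    u,v=ct(*p); W=pts(T)[int(round(v)),int(round(u))]
    print(n,np.round(W,4), np.round(ray(T,u,v,h),4) if h else '')
print('scene')
for n,p,h in [('red',(219,282),.106),('blue',(226,238),.106),('ptr',(240,259),.11),('eye',(607,330),.008),('pegtip',(190,35),.190),('posttop',(242,55),.156),
  ('t1',(500,337),.008),('t2',(622,308),.008),('t3',(635,345),.008),('t4',(520,374),.008),('knobtop',(125,262),None)]:
    u,v=cs(*p); W=pts(S)[int(round(v)),int(round(u))]
    print(n,np.round(W,4), np.round(ray(S,u,v,h),4) if h else '')
E
python3 m.py
python3 - <<'E'
from h import *
T=dict(np.load('pics/top0.npz')); S=dict(np.load('pics/scene0.npz'))
for n,f in (('top',T),('scene',S)):
    hsv=cv2.cvtColor(f['color'],cv2.COLOR_RGB2HSV); W=pts(f)
    for name,lo,hi in [('green',(45,150,60),(80,255,255)),('red',(0,170,120),(4,255,255)),('blue',(105,150,80),(125,255,255)),('orange',(6,180,150),(18,255,255))]:
        m=cv2.inRange(hsv,lo,hi); k,l,st,c=cv2.connectedComponentsWithStats(m)
        for i in range(1,k):
            if st[i,4]>6:
                w=W[l==i]; print(n,name,st[i],np.round(c[i],1),np.round(np.nanmedian(w,0),4))
E
```

```text
fr-y [ 0.7692  0.0493 -0.0038] [0.7326 0.0475 0.1015]
fr+y [0.5464 0.0467 0.1012] [0.5459 0.0481 0.1015]
bk-y [0.7687 0.1458 0.0023] [0.7345 0.1369 0.1015]
bk+y [5.600e-01 1.459e-01 1.000e-04] [0.5428 0.137  0.1015]
red [0.6574 0.0578 0.1113] [0.6575 0.0592 0.106 ]
blue [0.6175 0.057  0.1028] [0.6165 0.0583 0.106 ]
ptr [0.6386 0.0693 0.1019] [0.6378 0.0693 0.11  ]
knobtop [ 0.6355 -0.0133  0.0965] 
posttop- [0.5432 0.063  0.0142] [0.5183 0.0596 0.156 ]
posttop+ [0.4711 0.0583 0.1578] [0.4705 0.0585 0.156 ]
pegtip [0.5223 0.0158 0.0128] [0.4947 0.0191 0.19  ]
eye [0.5978 0.3443 0.0011] [0.5967 0.3434 0.008 ]
t1 [0.641  0.279  0.0022] [0.6399 0.2782 0.008 ]
t2 [ 0.6095  0.2655 -0.0012] [0.6071 0.2631 0.008 ]
t3 [0.5743 0.3517 0.0049] [0.5732 0.3508 0.008 ]
t4 [0.6048 0.3612 0.0117] [0.6052 0.3626 0.008 ]
scene
red [0.6609 0.0577 0.1047] [0.661  0.0569 0.106 ]
blue [0.6172 0.0575 0.1038] [0.6191 0.0576 0.106 ]
ptr [0.6408 0.0706 0.1085] [0.642  0.0698 0.11  ]
eye [ 0.5917  0.3443 -0.0016] [0.5986 0.3422 0.008 ]
pegtip [0.4978 0.0205 0.1924] [0.4958 0.0201 0.19  ]
posttop [0.4756 0.0558 
[... 2059 characters left out ...]
0   8   9  55] [ 28.  183.9] [ 0.3326 -0.6502  0.039 ]
scene red [491 213  11  10  81] [496.  217.6] [0.3666 0.5901 0.0366]
scene red [  0 324  26  63 485] [  9.6 344.5] [ 0.8046 -0.4499  0.0465]
scene blue [128  20   8   8  39] [131.4  22.5] [-1.0394 -0.8041 -0.0683]
scene blue [ 76  28  23  41 592] [86.8 50.8] [-0.8107 -0.9631 -0.1138]
scene blue [144  92   7   1   7] [147.  92.] [-1.0804 -0.8169 -0.4651]
scene blue [557 273   3   7  16] [558.2 276.4] [0.6129 0.6492 0.0985]
scene blue [   5  327   73   64 1975] [ 43.3 358.7] [ 0.8565 -0.3752  0.0349]
scene blue [401 332  45  88 849] [422.8 377.1] [0.8247 0.3633 0.0175]
scene orange [376 214  53  31 966] [398.4 231.3] [0.4376 0.3377 0.0323]
```

```bash
cat >> h.py <<'E'
def Rfrom(z,x):
    z=np.array(z,float);z/=np.linalg.norm(z);x=np.array(x,float);x-=z*(x@z);x/=np.linalg.norm(x)
    return np.stack([x,np.cross(z,x),z],1)
def plan(p1,R1,n):
    o=r.get_obs();p0=np.array(o['tcp_pos']);R0=Ro.from_rotvec(o['orientation']);R1=Ro.from_matrix(R1)
    w=(R0.inv()*R1).as_rotvec();d=np.array(p1)-p0
    print('t',o['clock'],'ang',np.degrees(np.linalg.norm(w)).round(1),'dist',np.linalg.norm(d).round(4),'per row',np.degrees(np.linalg.norm(w))/n,np.linalg.norm(d)/n)
    tw=w/n/np.radians(120); Rc=R0; out=[]
    for i in range(n):
        out.append((Rc.inv().apply(d/n)/.12).round(3).tolist()); Rc=Rc*Ro.from_rotvec(w/n)
    print('dp',out); print('twist',tw.round(4).tolist())
def st():
    o=r.get_obs();R=Ro.from_rotvec(o['orientation']).as_matrix()
    print('t',o['clock'],'p',o['tcp_pos'].round(4),'q',o['joints'].round(2),'x',R[:,0].round(3),'z',R[:,2].round(3),'F',o['contact_force'].round(1),'w',round(o['grip_width'],4))
E
python3 -c "
from h import *
n=np.array([0,-.5736,.8192]);st()
plan(np.array([.639,-.0145,.0895])+n*.255,Rfrom(-n,[1,0,0]),16)
print(np.array(r.grab_frame('wrist')['hand_eye']).round(3))"
```

```text
t 0.15 p [ 0.2521 -0.6259  0.404 ] q [ 1.08  0.48  0.02  1.56 -0.01  1.11 -0.08] x [ 0.374 -0.928 -0.001] z [-0.001  0.001 -1.   ] F [-0.1  0.9 -1. ] w 0.0855
t 0.15 ang 75.5 dist 0.6142 per row 4.721253158180875 0.03838792025029534
dp [[-0.149, -0.277, 0.055], [-0.128, -0.285, 0.068], [-0.105, -0.291, 0.08], [-0.082, -0.295, 0.092], [-0.059, -0.297, 0.103], [-0.035, -0.297, 0.114], [-0.011, -0.294, 0.125], [0.013, -0.29, 0.135], [0.037, -0.283, 0.144], [0.06, -0.275, 0.152], [0.083, -0.265, 0.159], [0.105, -0.253, 0.166], [0.127, -0.239, 0.172], [0.147, -0.223, 0.176], [0.166, -0.206, 0.18], [0.185, -0.187, 0.182]]
twist [0.016, -0.0108, -0.0343]
[[ 1.    -0.    -0.    -0.001]
 [ 0.     0.948  0.317 -0.082]
 [ 0.    -0.317  0.948  0.031]
 [ 0.     0.     0.     1.   ]]
```

Request:
apply_moves(dp=[[-0.149, -0.277, 0.055], [-0.128, -0.285, 0.068], [-0.105, -0.291, 0.08], [-0.082, -0.295, 0.092], [-0.059, -0.297, 0.103], [-0.035, -0.297, 0.114], [-0.011, -0.294, 0.125], [0.013, -0.29, 0.135], [0.037, -0.283, 0.144], [0.06, -0.275, 0.152]], twist=[[0.016, -0.011, -0.034], [0.016, -0.011, -0.034], [0.016, -0.011, -0.034], [0.016, -0.011, -0.034], [0.016, -0.011, -0.034], [0.016, -0.011, -0.034], [0.016, -0.011, -0.034], [0.016, -0.011, -0.034], [0.016, -0.011, -0.034], [0.016, -0.011, -0.034]], jaw=[0, 0, 0, 0, 0, 0, 0, 0, 0, 0])

```text
clock: 1.2
tcp_pos: [0.495, -0.329, 0.3367]
orientation: [-2.665, 0.613, 0.006]
contact_force: [0.1, 0.3, -0.0]
grip_width: 0.0853
```

```bash
python3 -c "
from h import *
n=np.array([0,-.5736,.8192]);st()
plan(np.array([.639,-.0145,.0895])+n*.255,Rfrom(-n,[1,0,0]),10)"
```

```text
t 1.2 p [ 0.495  -0.329   0.3367] q [ 0.86  0.5  -0.38  1.75 -0.24  1.06  0.2 ] x [ 0.904 -0.418 -0.093] z [ 0.085  0.387 -0.918] F [ 0.1  0.3 -0. ] w 0.0853
t 1.2 ang 27.6 dist 0.2248 per row 2.762995231670719 0.022477472809285838
dp [[0.053, -0.153, 0.094], [0.06, -0.149, 0.096], [0.068, -0.145, 0.098], [0.075, -0.14, 0.1], [0.082, -0.134, 0.101], [0.089, -0.129, 0.103], [0.096, -0.123, 0.104], [0.102, -0.117, 0.105], [0.108, -0.11, 0.106], [0.114, -0.104, 0.106]]
twist [0.0091, -0.0062, -0.0202]
```

Request:
apply_moves(dp=[[0.053, -0.153, 0.094], [0.06, -0.149, 0.096], [0.068, -0.145, 0.098], [0.075, -0.14, 0.1], [0.082, -0.134, 0.101], [0.089, -0.129, 0.103], [0.096, -0.123, 0.104], [0.102, -0.117, 0.105], [0.108, -0.11, 0.106], [0.114, -0.104, 0.106], [0, 0, 0]], twist=[[0.009, -0.006, -0.02], [0.009, -0.006, -0.02], [0.009, -0.006, -0.02], [0.009, -0.006, -0.02], [0.009, -0.006, -0.02], [0.009, -0.006, -0.02], [0.009, -0.006, -0.02], [0.009, -0.006, -0.02], [0.009, -0.006, -0.02], [0.009, -0.006, -0.02], [0, 0, 0]], jaw=[0, 0, 0, 0, 0, 0, 0, 0, 0, 0, 0])

```text
clock: 2.3
tcp_pos: [0.6495, -0.1431, 0.2955]
orientation: [-2.515, -0.043, -0.002]
contact_force: [0.5, 0.6, 0.6]
grip_width: 0.0854
```

```bash
python3 -c "
from h import *
n=np.array([0,-.5736,.8192]);st()
f=grab('wrist');save('w1',f);np.savez('pics/w1.npz',**f)
print(proj(f,[.639,-.0145,.0895]))
plan(np.array([.639,-.0145,.0895])+n*.255,Rfrom(-n,[1,0,0]),1)"
```

```text
t 2.3 p [ 0.6495 -0.1431  0.2955] q [ 0.64  0.71 -0.58  1.59 -0.28  1.06  0.35] x [0.999 0.03  0.011] z [-0.009  0.586 -0.81 ] F [0.5 0.6 0.6] w 0.0854
[261.7223314  255.70442593]
t 2.35 ang 1.9 dist 0.0191 per row 1.8731436582302003 0.01907064541251722
dp [[-0.086, 0.092, -0.097]]
twist [-0.0065, 0.0036, 0.0137]
```

View pics/w1.png

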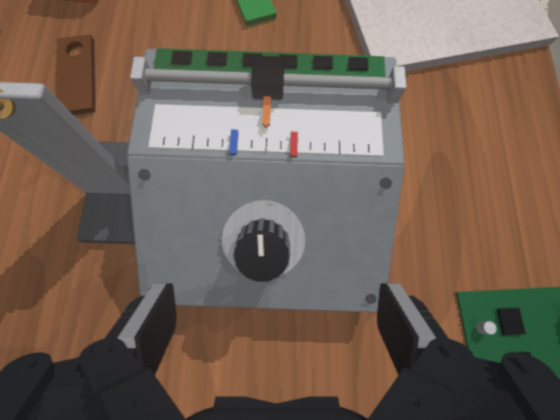

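```bash
cat > mw.py <<'E'
from h import *
import sys
f=dict(np.load(f'pics/{sys.argv[1]}.npz'))
W=pts(f);n=np.array([0,-.5736,.8192])
# height above face plane: plane passes fixture (-100,35)->(y=.053-.1, z=.035)
c=f['color'];hsv=cv2.cvtColor(c,cv2.COLOR_RGB2HSV)
# face plane fit: grey pts
m=(W[...,2]>.045)&(W[...,2]<.09)&(W[...,0]>.57)&(W[...,0]<.71)&(W[...,1]>-.04)&(W[...,1]<.03)
P=W[m];A=P-np.median(P,0)
for _ in range(5):
    cen=P.mean(0);u,s,v=np.linalg.svd(P-cen,full_matrices=False);nn=v[2]*np.sign(v[2,2]);d=(P-cen)@nn;P=P[abs(d)<2.5*np.median(abs(d))+.0005]
print('face',cen.round(4),'n',nn.round(3),len(P))
h=(W-cen)@nn
k=(h>.024)&(h<.04)&(abs(W[...,0]-.64)<.03)&(W[...,2]<.13)&(W[...,1]<.02)
k=cv2.morphologyEx(k.astype(np.uint8),cv2.MORPH_OPEN,np.ones((3,3)))>0
Q=W[k];print('knobtop',len(Q),Q.mean(0).round(4),Q.min(0).round(4),Q.max(0).round(4),'h',np.median(h[k]).round(4))
for nme,lo,hi in [('red',(0,150,100),(5,255,255)),('red2',(175,150,100),(180,255,255)),('blue',(105,130,80),(125,255,255)),('orange',(6,150,130),(18,255,255))]:
    mm=cv2.inRange(hsv,lo,hi);kk,l,s,cc=cv2.connectedComponentsWithStats(mm)
    for i in range(1,kk):
        if 15<s[i,4]<700:
            print(nme,s[i],cc[i].round(1),'depth',np.nanmedian(W[l==i],0).round(4),'ray',ray(f,*cc[i],.1065).round(4))
E
python3 mw.py w1
```

```text
face [6.406e-01 5.000e-04 6.750e-02] n [-0.002 -0.573  0.819] 12990
knobtop 2438 [ 0.6392 -0.0149  0.0951] [ 0.6203 -0.0305  0.0819] [0.6575 0.0023 0.1058] h 0.0318
red [291 133   5  22  91] [293.4 143.8] depth [0.6576 0.0594 0.106 ] ray [0.6577 0.059  0.1065]
blue [230 131   7  22 120] [233.1 141.8] depth [0.6171 0.059  0.1061] ray [0.6171 0.059  0.1065]
orange [264  97   6  28 125] [266.2 109.8] depth [0.6385 0.0833 0.1089] ray [0.6384 0.0847 0.1065]
```

```bash
python3 -c "
from h import *
n=np.array([0,-.5736,.8192]);G=np.array([.639,-.012,.090])
R=Rfrom(-n,[1,0,0])@Ro.from_rotvec([0,0,-np.radians(70)]).as_matrix()
plan(G+n*.225,R,10)"
```

```text
t 2.35 ang 68.4 dist 0.0236 per row 6.835773328445333 0.002360311785263585
dp [[-0.008, 0.008, 0.016], [-0.009, 0.007, 0.016], [-0.01, 0.005, 0.016], [-0.01, 0.004, 0.016], [-0.011, 0.003, 0.016], [-0.011, 0.001, 0.016], [-0.011, 0.0, 0.016], [-0.011, -0.001, 0.016], [-0.011, -0.003, 0.016], [-0.01, -0.004, 0.016]]
twist [-0.0008, -0.0001, -0.057]
```

Request:
apply_moves(dp=[[-0.008, 0.008, 0.016], [-0.009, 0.007, 0.016], [-0.01, 0.005, 0.016], [-0.01, 0.004, 0.016], [-0.011, 0.003, 0.016], [-0.011, 0.001, 0.016], [-0.011, 0.0, 0.016], [-0.011, -0.001, 0.016], [-0.011, -0.003, 0.016], [-0.01, -0.004, 0.016], [0, 0, 0]], twist=[[-0.001, 0, -0.06], [-0.001, 0, -0.06], [-0.001, 0, -0.06], [-0.001, 0, -0.06], [-0.001, 0, -0.06], [-0.001, 0, -0.06], [-0.001, 0, -0.06], [-0.001, 0, -0.06], [-0.001, 0, -0.06], [-0.001, 0, -0.06], [0, 0, 0]], jaw=[0, 0, 0, 0, 0, 0, 0, 0, 0, 0, 0])

```text
clock: 3.45
tcp_pos: [0.6383, -0.1514, 0.2722]
orientation: [-2.075, -1.617, -0.508]
contact_force: [1.4, -0.3, 0.3]
grip_width: 0.0856
```

```bash
python3 -c "
from h import *
n=np.array([0,-.5736,.8192]);G=np.array([.639,-.012,.090]);st()
R=Rfrom(-n,[1,0,0])@Ro.from_rotvec([0,0,-np.radians(70)]).as_matrix()
plan(G+n*.185,R,5)"
```

```text
t 3.45 p [ 0.6383 -0.1514  0.2722] q [ 0.84  0.83 -0.89  1.62  0.03  1.    1.43] x [0.242 0.801 0.547] z [ 0.009  0.562 -0.827] F [ 1.4 -0.3  0.3] w 0.0856
t 3.45 ang 6.1 dist 0.0452 per row 1.2199989160173956 0.009043147667974287
dp [[0.017, -0.004, 0.073], [0.017, -0.004, 0.073], [0.016, -0.004, 0.073], [0.016, -0.004, 0.074], [0.016, -0.004, 0.074]]
twist [0.0012, 0.001, 0.01]
```

Request:
apply_moves(dp=[[0.017, -0.004, 0.073], [0.017, -0.004, 0.073], [0.016, -0.004, 0.073], [0.016, -0.004, 0.074], [0.016, -0.004, 0.074], [0, 0, 0]], twist=[[0.001, 0.001, 0.001], [0.001, 0.001, 0.001], [0.001, 0.001, 0.001], [0.001, 0.001, 0.001], [0.001, 0.001, 0.001], [0, 0, 0]], jaw=[0, 0, 0, 0, 0, 0])

```text
clock: 4.05
tcp_pos: [0.6385, -0.1153, 0.2387]
orientation: [-2.076, -1.587, -0.499]
contact_force: [-0.4, -0.3, -0.6]
grip_width: 0.0853
```

```bash
python3 -c "
from h import *
n=np.array([0,-.5736,.8192]);G=np.array([.639,-.012,.090]);st()
R=Rfrom(-n,[1,0,0])@Ro.from_rotvec([0,0,-np.radians(75)]).as_matrix()
plan(G+n*.155,R,5)"
```

```text
t 4.05 p [ 0.6385 -0.1153  0.2387] q [ 0.79  0.87 -0.88  1.65  0.03  0.92  1.39] x [0.262 0.791 0.552] z [-0.     0.573 -0.82 ] F [-0.4 -0.3 -0.6] w 0.0853
t 4.05 ang 0.2 dist 0.026 per row 0.04524209220740512 0.00520753881758581
dp [[-0.001, 0.001, 0.043], [-0.001, 0.001, 0.043], [-0.001, 0.001, 0.043], [-0.001, 0.001, 0.043], [-0.001, 0.001, 0.043]]
twist [0.0, 0.0001, -0.0004]
```

Request:
apply_moves(dp=[[-0.001, 0.001, 0.045], [-0.001, 0.001, 0.045], [-0.001, 0.001, 0.045], [-0.001, 0.001, 0.045], [-0.001, 0.001, 0.045], [0, 0, 0], [0, 0, 0], [0, 0, 0], [0, 0, 0], [0, 0, 0], [0, 0, 0], [0, 0, 0]], twist=[[0, 0, 0], [0, 0, 0], [0, 0, 0], [0, 0, 0], [0, 0, 0], [0, 0, 0], [0, 0, 0], [0, 0, 0], [0, 0, 0], [0, 0, 0], [0, 0, 0], [0, 0, 0]], jaw=[0, 0, 0, 0, 0, 0, 255, 255, 255, 255, 255, 255], grip_force=40)

```text
clock: 5.25
tcp_pos: [0.639, -0.1009, 0.2142]
orientation: [-2.079, -1.586, -0.498]
contact_force: [0.3, 0.3, -2.3]
grip_width: 0.0348
```

```bash
python3 -c "
from h import *
n=np.array([0,-.5736,.8192]);G=np.array([.639,-.012,.090]);st()
R=Rfrom(-n,[1,0,0])@Ro.from_rotvec([0,0,-np.radians(75)]).as_matrix()
plan(G+n*.155,R,1)
f=grab('wrist');save('w2',f)"
```

```text
t 5.25 p [ 0.639  -0.1009  0.2142] q [ 0.77  0.89 -0.86  1.67  0.04  0.87  1.38] x [0.264 0.792 0.551] z [ 0.001  0.571 -0.821] F [ 0.3  0.3 -2.3] w 0.0348
t 5.25 ang 0.4 dist 0.0028 per row 0.35842377670169073 0.002825667595377055
dp [[0.013, -0.004, -0.019]]
twist [0.0007, 0.0013, -0.0026]
```

View pics/w2.png

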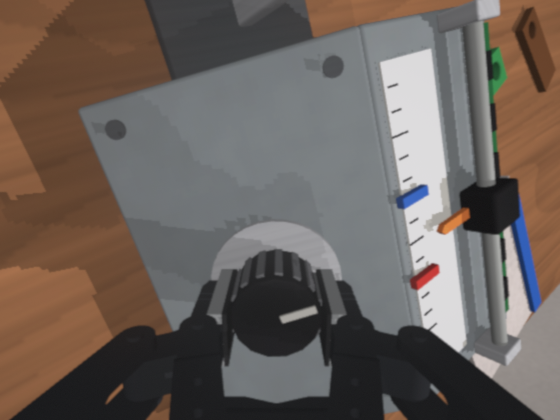

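Request:
apply_moves(dp=[[0.003, -0.002, -0.004], [0.003, -0.001, -0.004], [0, 0, 0], [0, 0, 0], [0, 0, 0], [0, 0, 0], [0, 0, 0], [0, 0, 0], [0, 0, 0]], twist=[[0, 0, 0.03], [0, 0, 0.05], [0, 0, 0.05], [0, 0, 0.05], [0, 0, 0.05], [0, 0, 0.05], [0, 0, 0.05], [0, 0, 0.05], [0, 0, 0]], jaw=[255, 255, 255, 255, 255, 255, 255, 255, 255])

```text
clock: 6.2
tcp_pos: [0.6386, -0.1012, 0.214]
orientation: [-2.474, -0.601, -0.189]
contact_force: [-0.4, 1.0, 0.2]
grip_width: 0.0349
```

```bash
cat > k.py <<'E'
from h import *
import sys
n=np.array([0,-.5736,.8192]);G=np.array([.639,-.012,.090]);st()
R0=Rfrom(-n,[1,0,0]);R=Ro.from_rotvec(r.get_obs()['orientation']).as_matrix();L=R0.T@R
a=np.arctan2(L[1,0],L[0,0]);print('ang',np.degrees(a))
plan(G+n*.155,R0@Ro.from_rotvec([0,0,a]).as_matrix(),1)
f=grab('wrist');save(sys.argv[1],f);np.savez(f'pics/{sys.argv[1]}.npz',**f)
hsv=cv2.cvtColor(f['color'],cv2.COLOR_RGB2HSV)
for nme,lo,hi in [('red',(0,150,100),(5,255,255)),('blue',(105,130,80),(125,255,255)),('orange',(6,150,130),(18,255,255))]:
    mm=cv2.inRange(hsv,lo,hi);kk,l,s,cc=cv2.connectedComponentsWithStats(mm)
    for i in range(1,kk):
        if 40<s[i,4]:
            w=ray(f,*cc[i],.106 if nme!='orange' else .109)
            if .55<w[0]<.75 and 0.04<w[1]<.11: print(nme,s[i],cc[i].round(1),w.round(4))
E
python3 k.py w3
```

```text
t 6.2 p [ 0.6386 -0.1012  0.214 ] q [ 0.64  0.81 -0.66  1.68 -0.19  0.86  0.74] x [0.888 0.377 0.262] z [ 0.001  0.57  -0.822] F [-0.4  1.   0.2] w 0.0349
ang -27.334273738395858
t 6.2 ang 0.2 dist 0.0031 per row 0.2483438073617349 0.0030503320569607822
dp [[0.01, -0.013, -0.019]]
twist [0.002, 0.0005, 0.0]
red [380 148  20  38 373] [389.1 166.7] [0.6574 0.0593 0.106 ]
blue [294 103  24  37 368] [305.6 121.2] [0.6168 0.0594 0.106 ]
orange [373  85  23  44 457] [383.3 106.5] [0.6448 0.0825 0.109 ]
```

View pics/w3.png

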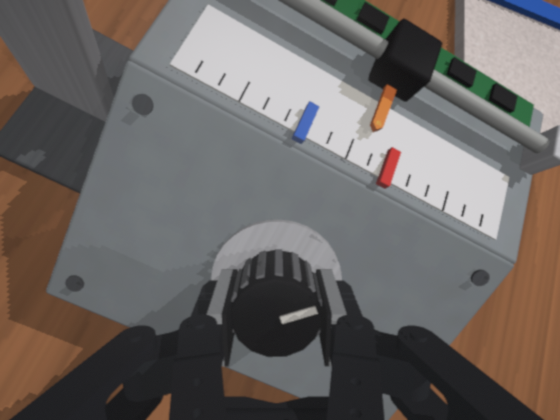

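Request:
apply_moves(dp=[[0, 0, 0], [0, 0, 0], [0, 0, 0], [0, 0, 0], [0, 0, 0], [0, 0, 0], [0, 0, 0], [0, 0, 0], [0, 0, 0], [0, 0, 0], [0, 0, 0], [0, 0, 0], [0, 0, 0], [0, 0, 0], [0, 0, 0], [0, 0, 0]], twist=[[0, 0, 0.04], [0, 0, 0.05], [0, 0, 0.05], [0, 0, 0.05], [0, 0, 0.05], [0, 0, 0.05], [0, 0, 0.05], [0, 0, 0.05], [0, 0, 0.05], [0, 0, 0.05], [0, 0, 0.05], [0, 0, 0.05], [0, 0, 0.05], [0, 0, 0.05], [0, 0, 0.01], [0, 0, 0]], jaw=[255, 255, 255, 255, 255, 255, 255, 255, 255, 255, 255, 255, 255, 255, 255, 255])

```text
clock: 7.85
tcp_pos: [0.638, -0.1014, 0.2138]
orientation: [-2.268, 1.229, 0.39]
contact_force: [-0.9, -1.8, 1.4]
grip_width: 0.035
```

```bash
python3 k.py w4
```

```text
t 7.85 p [ 0.638  -0.1014  0.2138] q [ 0.4   0.73 -0.29  1.7  -0.53  0.92 -0.46] x [ 0.546 -0.686 -0.481] z [-0.002  0.573 -0.82 ] F [-0.9 -1.8  1.4] w 0.035
ang 56.9409255813001
t 7.85 ang 0.1 dist 0.0034 per row 0.13311055338187805 0.0033611716205143257
dp [[-0.011, -0.017, -0.02]]
twist [0.0011, 0.0002, 0.0]
red [153 151  25  27 228] [165.  164.2] [0.6582 0.0595 0.106 ]
blue [113 224  23  30 264] [124.1 238.6] [0.6176 0.0594 0.106 ]
orange [116 121  28  31 333] [129.8 136.3] [0.6573 0.0826 0.109 ]
```

View pics/w4.png

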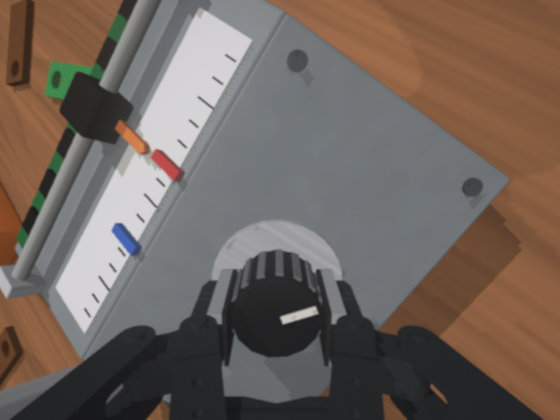

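Request:
apply_moves(dp=[[0, 0, 0], [0, 0, 0], [0, 0, 0]], twist=[[0, 0, 0.03], [0, 0, 0.022], [0, 0, 0]], jaw=[255, 255, 255])

```text
clock: 8.2
tcp_pos: [0.638, -0.1014, 0.2137]
orientation: [-2.209, 1.35, 0.428]
contact_force: [-1.8, -2.1, 0.8]
grip_width: 0.0348
```

```bash
python3 k.py w5; python3 - <<'E'
from h import *
f=grab('top');save('t5',f)
c=f['color'][145:185,240:320,::-1];cv2.imwrite('pics/t5c.png',cv2.resize(c,None,fx=8,fy=8,interpolation=cv2.INTER_CUBIC))
f=dict(np.load('pics/w5.npz'));W=pts(f);hsv=cv2.cvtColor(f['color'],cv2.COLOR_RGB2HSV)
for n,lo,hi in [('red',(0,150,100),(5,255,255)),('orange',(6,150,130),(18,255,255))]:
    m=cv2.inRange(hsv,lo,hi)>0; m&=(W[...,2]>.1)&(W[...,2]<.115)&(W[...,1]<.095)
    q=W[m];print(n,len(q),np.median(q,0).round(4),q.min(0).round(4),q.max(0).round(4))
E
```

```text
t 8.2 p [ 0.638  -0.1014  0.2137] q [ 0.38  0.73 -0.26  1.7  -0.55  0.92 -0.55] x [ 0.456 -0.728 -0.512] z [-0.002  0.574 -0.819] F [-1.8 -2.1  0.8] w 0.0348
ang 62.892715846805345
t 8.2 ang 0.1 dist 0.0034 per row 0.1277339774349948 0.003442644103262727
dp [[-0.013, -0.016, -0.02]]
twist [0.0009, 0.0006, 0.0]
red [142 164  25  25 223] [153.7 176.1] [0.6582 0.0596 0.106 ]
blue [112 240  23  28 256] [123.1 253.1] [0.6178 0.0592 0.106 ]
orange [105 137  28  28 322] [118.6 150.7] [0.6581 0.0826 0.109 ]
red 222 [0.6582 0.0593 0.1061] [0.6562 0.0513 0.105 ] [0.6602 0.068  0.1073]
orange 320 [0.6581 0.0829 0.1089] [0.6552 0.0715 0.1075] [0.6609 0.094  0.1099]
```

View pics/w5.png

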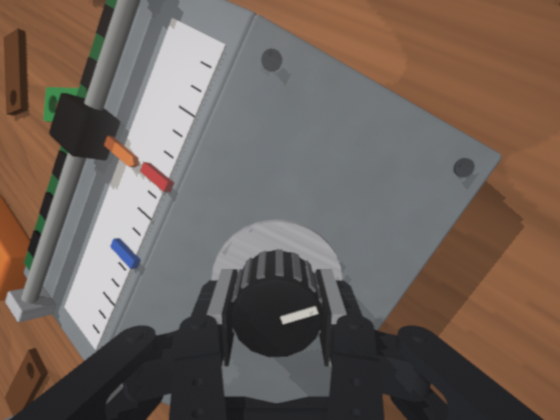

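Request:
apply_moves(dp=[[0, 0, 0], [0, 0, 0], [0, 0, 0], [0, 0, 0], [0, 0, 0], [0, 0, 0], [0, 0, -0.1], [0, 0, -0.2], [0, 0, -0.3], [0, 0, -0.3], [0, 0, 0]], twist=[[0, 0, 0], [0, 0, 0], [0, 0, 0], [0, 0, 0], [0, 0, 0], [0, 0, 0], [0, 0, 0], [0, 0, 0], [0, 0, 0], [0, 0, 0], [0, 0, 0]], jaw=[100, 0, 0, 0, 0, 0, 0, 0, 0, 0, 0])

```text
clock: 9.4
tcp_pos: [0.6384, -0.1658, 0.3071]
orientation: [-2.212, 1.341, 0.429]
contact_force: [0.6, -0.3, 0.9]
grip_width: 0.0853
```

```bash
python3 k.py w6
```

```text
t 9.4 p [ 0.6384 -0.1658  0.3071] q [ 0.44  0.63 -0.23  1.61 -0.51  1.14 -0.57] x [ 0.461 -0.725 -0.512] z [-0.004  0.575 -0.818] F [ 0.6 -0.3  0.9] w 0.0853
ang 62.526282465842826
t 9.4 ang 0.2 dist 0.1111 per row 0.2384295692861392 0.11105536509378945
dp [[-0.005, -0.012, 0.925]]
twist [0.0012, 0.0016, 0.0]
red [200 138  15  13  74] [207.1 143.9] [0.6582 0.0592 0.106 ]
blue [179 185  15  14  82] [185.7 191.4] [0.6176 0.0592 0.106 ]
orange [176 122  18  16 103] [184.5 129.4] [0.658  0.0826 0.109 ]
```

View pics/w6.png

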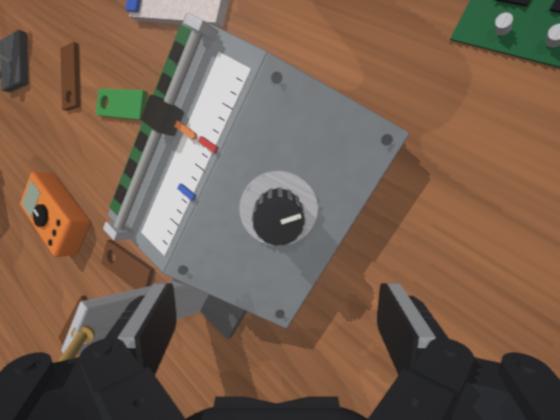

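```bash
python3 -c "
from h import *
plan([.613,.29,.37],Rfrom([0,0,-1],[.929,.37,0]),16)"
```

```text
t 9.45 ang 89.9 dist 0.4593 per row 5.618909038259926 0.02870494573091604
dp [[-0.194, -0.087, 0.109], [-0.187, -0.108, 0.102], [-0.178, -0.128, 0.095], [-0.167, -0.147, 0.087], [-0.155, -0.165, 0.078], [-0.141, -0.181, 0.069], [-0.125, -0.195, 0.06], [-0.108, -0.208, 0.05], [-0.09, -0.218, 0.04], [-0.07, -0.227, 0.03], [-0.05, -0.233, 0.02], [-0.03, -0.237, 0.011], [-0.009, -0.239, 0.001], [0.012, -0.239, -0.008], [0.034, -0.236, -0.017], [0.055, -0.231, -0.026]]
twist [-0.0187, 0.0072, -0.0423]
```

Request:
apply_moves(dp=[[-0.194, -0.087, 0.07], [-0.187, -0.108, 0.07], [-0.178, -0.128, 0.07], [-0.167, -0.147, 0.07], [-0.155, -0.165, 0.07], [-0.141, -0.181, 0.065], [-0.125, -0.195, 0.06], [-0.108, -0.208, 0.05], [-0.09, -0.218, 0.04], [-0.07, -0.227, 0.03]], twist=[[-0.019, 0.007, -0.042], [-0.019, 0.007, -0.042], [-0.019, 0.007, -0.042], [-0.019, 0.007, -0.042], [-0.019, 0.007, -0.042], [-0.019, 0.007, -0.042], [-0.019, 0.007, -0.042], [-0.019, 0.007, -0.042], [-0.019, 0.007, -0.042], [-0.019, 0.007, -0.042]], jaw=[0, 0, 0, 0, 0, 0, 0, 0, 0, 0])

```text
clock: 10.45
tcp_pos: [0.6141, 0.1204, 0.35]
orientation: [-2.934, 0.188, 0.216]
contact_force: [0.1, 0.8, -0.1]
grip_width: 0.0854
```

```bash
python3 -c "
from h import *
st();plan([.613,.29,.34],Rfrom([0,0,-1],[.929,.37,0]),9)"
```

```text
t 10.45 p [0.6141 0.1204 0.35  ] q [ 0.03  0.5  -0.36  1.68 -0.07  1.06 -0.39] x [ 0.981 -0.112 -0.157] z [-0.132  0.2   -0.971] F [ 0.1  0.8 -0.1] w 0.0854
t 10.45 ang 32.1 dist 0.1699 per row 3.5714566532644816 0.018881327007995823
dp [[-0.017, -0.151, 0.041], [-0.009, -0.153, 0.037], [-0.001, -0.154, 0.033], [0.007, -0.154, 0.029], [0.016, -0.154, 0.026], [0.024, -0.154, 0.022], [0.032, -0.153, 0.019], [0.041, -0.151, 0.015], [0.049, -0.149, 0.012]]
twist [-0.0117, 0.0058, -0.0268]
```

Request:
apply_moves(dp=[[-0.017, -0.151, 0.041], [-0.009, -0.153, 0.037], [-0.001, -0.154, 0.033], [0.007, -0.154, 0.029], [0.016, -0.154, 0.026], [0.024, -0.154, 0.022], [0.032, -0.153, 0.019], [0.041, -0.151, 0.015], [0.049, -0.149, 0.012], [0, 0, 0]], twist=[[-0.012, 0.006, -0.027], [-0.012, 0.006, -0.027], [-0.012, 0.006, -0.027], [-0.012, 0.006, -0.027], [-0.012, 0.006, -0.027], [-0.012, 0.006, -0.027], [-0.012, 0.006, -0.027], [-0.012, 0.006, -0.027], [-0.012, 0.006, -0.027], [0, 0, 0]], jaw=[0, 0, 0, 0, 0, 0, 0, 0, 0, 0])

```text
clock: 11.45
tcp_pos: [0.5981, 0.3093, 0.3308]
orientation: [3.059, 0.669, -0.008]
contact_force: [-0.6, 1.1, -0.1]
grip_width: 0.0855
```

```bash
cat > tg.py <<'E'
from h import *
st();f=grab('wrist');save('w7',f);np.savez('pics/w7.npz',**f);W=pts(f)
hsv=cv2.cvtColor(f['color'],cv2.COLOR_RGB2HSV)
m=cv2.inRange(hsv,(45,120,50),(80,255,255))
cs,hi=cv2.findContours(m,cv2.RETR_CCOMP,cv2.CHAIN_APPROX_NONE)
for i,c in enumerate(cs):
    if cv2.contourArea(c)<60: continue
    P=np.array([ray(f,*p,.008)[:2] for p in c[:,0]])
    rr=cv2.minAreaRect((P*1e3).astype(np.float32)); print(i,hi[0][i],cv2.contourArea(c),'rect mm',np.round(rr[0],1),np.round(rr[1],1),round(rr[2],1),P.mean(0).round(4))
E
python3 tg.py
```

```text
t 11.45 p [0.5981 0.3093 0.3308] q [-0.29  0.58 -0.4   1.6   0.26  1.02 -0.34] x [ 0.909  0.417 -0.007] z [-0.003 -0.011 -1.   ] F [-0.6  1.1 -0.1] w 0.0855
0 [11 -1  1 -1] 3823.5 rect mm [606.4 316.3] [33.3 91.3] 21.1 [0.6052 0.3188]
3 [ 4  2 -1  0] 520.5 rect mm [595.2 345.2] [21.5 20.6] 24.7 [0.5949 0.3454]
```

View pics/w7.png

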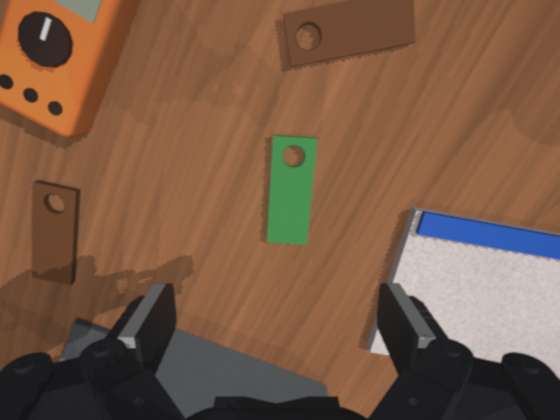

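```bash
python3 -c "
from h import *
plan([.6135,.2977,.195],Rfrom([0,0,-1],[.933,.36,0]),8)"
```

```text
t 11.5 ang 3.5 dist 0.1368 per row 0.4314571387331646 0.017098085946998548
dp [[0.011, 0.014, 0.141], [0.011, 0.014, 0.141], [0.011, 0.014, 0.141], [0.011, 0.015, 0.141], [0.011, 0.015, 0.141], [0.011, 0.015, 0.141], [0.011, 0.015, 0.141], [0.011, 0.015, 0.141]]
twist [0.0006, 0.0005, 0.0035]
```

Request:
apply_moves(dp=[[0.011, 0.014, 0.141], [0.011, 0.014, 0.141], [0.011, 0.014, 0.141], [0.011, 0.015, 0.141], [0.011, 0.015, 0.141], [0.011, 0.015, 0.141], [0.011, 0.015, 0.141], [0.011, 0.015, 0.141], [0, 0, 0]], twist=[[0, 0, 0.003], [0.001, 0.001, 0.003], [0, 0, 0.003], [0.001, 0.001, 0.003], [0, 0, 0.003], [0.001, 0.001, 0.003], [0, 0, 0.003], [0.001, 0.001, 0.003], [0, 0, 0]], jaw=[0, 0, 0, 0, 0, 0, 0, 0, 0])

```text
clock: 12.4
tcp_pos: [0.6155, 0.2843, 0.1792]
orientation: [3.084, 0.553, -0.014]
contact_force: [0.2, 0.1, -0.0]
grip_width: 0.0851
```

```bash
python3 -c "
from h import *
st()
plan([.6135,.2977,.1755],Rfrom([0,0,-1],[.933,.36,0]),4)"
```

```text
t 12.4 p [0.6155 0.2843 0.1792] q [-0.3   0.76 -0.33  1.66  0.33  0.78 -0.43] x [ 0.938  0.347 -0.01 ] z [-0.007 -0.01  -1.   ] F [ 0.2  0.1 -0. ] w 0.0851
t 12.4 ang 1.0 dist 0.0141 per row 0.25987532152183707 0.0035146609385437086
dp [[0.006, -0.028, 0.008], [0.006, -0.028, 0.008], [0.006, -0.028, 0.008], [0.006, -0.028, 0.008]]
twist [0.0008, 0.0012, -0.0016]
```

Request:
apply_moves(dp=[[0.006, -0.028, 0.006], [0.006, -0.028, 0.007], [0.006, -0.028, 0.007], [0.004, -0.02, 0.005], [0, 0, 0]], twist=[[0.001, 0.001, -0.001], [0.001, 0.001, -0.001], [0, 0.001, -0.001], [0, 0.001, -0.001], [0, 0, 0]], jaw=[0, 0, 0, 0, 0])

```text
clock: 12.9
tcp_pos: [0.614, 0.2989, 0.1778]
orientation: [3.089, 0.568, 0.003]
contact_force: [0.3, -0.6, 0.1]
grip_width: 0.0856
```

```bash
python3 -c "
from h import *
st()
plan([.6135,.2977,.1745],Rfrom([0,0,-1],[.933,.36,0]),1)"
```

```text
t 12.9 p [0.614  0.2989 0.1778] q [-0.32  0.77 -0.33  1.66  0.33  0.77 -0.44] x [0.935 0.356 0.002] z [ 0.002 -0.    -1.   ] F [ 0.3 -0.6  0.1] w 0.0856
t 12.9 ang 0.3 dist 0.0035 per row 0.27690458998228173 0.0034913238833464287
dp [[-0.007, 0.008, 0.027]]
twist [0.0004, -0.0008, -0.0021]
```

Request:
apply_moves(dp=[[-0.003, 0.004, 0.014], [-0.003, 0.004, 0.014], [0, 0, 0], [0, 0, 0], [0, 0, 0], [0, 0, 0], [0, 0, 0], [0, 0, 0], [0, 0, 0]], twist=[[0, 0, 0], [0, 0, 0], [0, 0, 0], [0, 0, 0], [0, 0, 0], [0, 0, 0], [0, 0, 0], [0, 0, 0], [0, 0, 0]], jaw=[0, 0, 0, 255, 255, 255, 255, 255, 255], grip_force=50)

```text
clock: 13.8
tcp_pos: [0.6141, 0.2977, 0.1756]
orientation: [3.09, 0.568, 0.006]
contact_force: [0.7, 0.3, -0.3]
grip_width: 0.0342
```

```bash
python3 -c "
from h import *
st()
f=grab('wrist');save('w8',f)"
```

```text
t 13.8 p [0.6141 0.2977 0.1756] q [-0.32  0.77 -0.33  1.66  0.33  0.77 -0.44] x [0.935 0.356 0.004] z [ 0.004  0.001 -1.   ] F [ 0.7  0.3 -0.3] w 0.0342
```

View pics/w8.png

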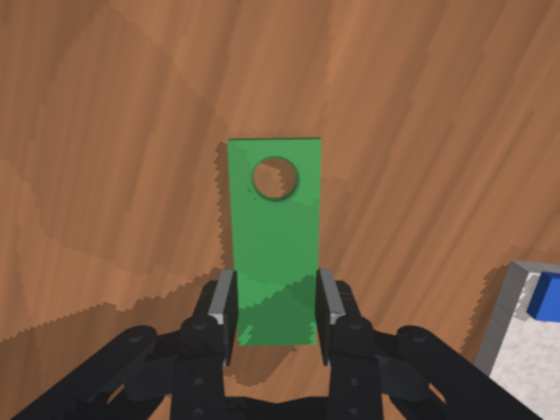

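Request:
apply_moves(dp=[[0, 0, -0.05], [0, 0, -0.15], [0, 0, -0.25], [0, 0, -0.3], [0, 0, -0.3], [0, 0, -0.2], [0, 0, 0]], twist=[[0, 0, 0], [0, 0, 0], [0, 0, 0], [0, 0, 0], [0, 0, 0], [0, 0, 0], [0, 0, 0]], jaw=[255, 255, 255, 255, 255, 255, 255])

```text
clock: 14.55
tcp_pos: [0.613, 0.2979, 0.3376]
orientation: [-3.089, -0.569, -0.008]
contact_force: [-0.5, -0.5, -0.4]
grip_width: 0.0341
```

```bash
cat > eye.py <<'E'
from h import *
import sys
st();o=r.get_obs();f=grab('wrist');save(sys.argv[1],f);np.savez(f'pics/{sys.argv[1]}.npz',**f);W=pts(f)
R=Ro.from_rotvec(o['orientation']).as_matrix();p=o['tcp_pos'];L=(W-p)@R
hsv=cv2.cvtColor(f['color'],cv2.COLOR_RGB2HSV)
m=cv2.inRange(hsv,(45,120,50),(80,255,255)); m[(L[...,2]<.13)|(L[...,2]>.2)|(abs(L[...,0])>.05)]=0
q=L[m>0];A=np.c_[q[:,:2],np.ones(len(q))];s=np.linalg.lstsq(A,q[:,2],rcond=None)[0]
print('tool-frame plane z=',s.round(4),'n',len(q),'min',np.percentile(q,1,axis=0).round(4),'max',np.percentile(q,99,axis=0).round(4))
cs,hi=cv2.findContours(m,cv2.RETR_CCOMP,cv2.CHAIN_APPROX_NONE)
K=f['intrinsics'];H=np.array(f['hand_eye'])
def tr(u,v):
    d=H[:3,:3]@np.array([(u-K[0,2])/K[0,0],(v-K[1,2])/K[1,1],1]);c=H[:3,3]
    t=(s[2]+s[0]*c[0]+s[1]*c[1]-c[2])/(d[2]-s[0]*d[0]-s[1]*d[1]);return c+t*d
for i,c in enumerate(cs):
    if hi[0][i][3]>=0 and cv2.contourArea(c)>200:
        P=np.array([tr(*x) for x in c[:,0]]);(cx,cy),rad=cv2.minEnclosingCircle((P[:,:2]*1e3).astype(np.float32))
        print('eye tool',cx,cy,tr(*c[:,0].mean(0)).round(4),'diam',2*rad)
E
python3 eye.py w9
```

```text
t 14.55 p [0.613  0.2979 0.3376] q [-0.28  0.58 -0.39  1.58  0.25  1.03 -0.37] x [0.934 0.356 0.005] z [ 0.005  0.001 -1.   ] F [-0.5 -0.5 -0.4] w 0.0341
 ** On entry to DLASCL parameter number  4 had an illegal value
 ** On entry to DLASCL parameter number  4 had an illegal valueTraceback (most recent call last):
  File "eye.py", line 7, in <module>
    q=L[m>0];A=np.c_[q[:,:2],np.ones(len(q))];s=np.linalg.lstsq(A,q[:,2],rcond=None)[0]
                                                ~~~~~~~~~~~~~~~^^^^^^^^^^^^^^^^^^^^^
    x, resids, rank, s = _umath_linalg.lstsq(a, b, rcond,
                         ~~~~~~~~~~~~~~~~~~~^^^^^^^^^^^^^
                                             signature=signature)
                                             ^^^^^^^^^^^^^^^^^^^^
    raise LinAlgError("SVD did not converge in Linear Least Squares")
numpy.linalg.LinAlgError: SVD did not converge in Linear Least Squares
```

View pics/w9.png

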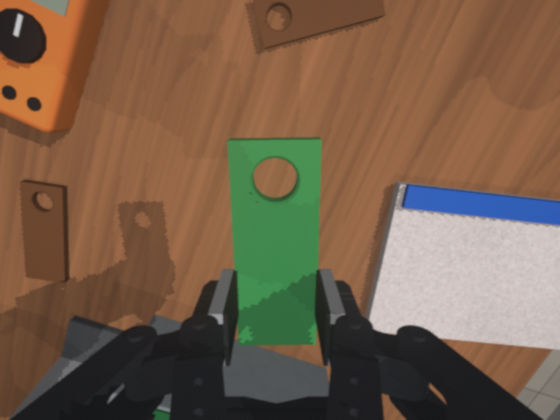

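```bash
sed -i 's/m\[(L\[...,2\]<.13)/m[np.isnan(L[...,2])|(L[...,1]>.02)|(L[...,2]<.13)/' eye.py; sed -i 's/^m\[/m[/' eye.py; python3 eye.py w10
```

```text
t 14.6 p [0.6128 0.2976 0.3359] q [-0.28  0.58 -0.39  1.58  0.25  1.03 -0.37] x [0.934 0.356 0.003] z [ 0.003  0.001 -1.   ] F [-0.4  0.7 -0. ] w 0.034
tool-frame plane z= [ 0.0024 -0.0008  0.1675] n 13778 min [-0.0164 -0.0659  0.1661] max [0.0175 0.019  0.1689]
eye tool 0.30135247111320496 -51.84367752075195 [ 0.0002 -0.0518  0.1675] diam 19.948823928833008
```

```bash
python3 -c "
from h import *
plan([.494,-.15,.43],Rfrom([0,.6428,-.766],[1,0,0]),16)"
```

```text
t 14.65 ang 45.0 dist 0.4725 per row 2.8120720952435327 0.029532508817560563
dp [[-0.141, 0.196, -0.05], [-0.136, 0.196, -0.06], [-0.131, 0.197, -0.069], [-0.126, 0.196, -0.079], [-0.121, 0.195, -0.088], [-0.116, 0.194, -0.097], [-0.111, 0.192, -0.107], [-0.106, 0.189, -0.116], [-0.101, 0.187, -0.125], [-0.096, 0.183, -0.133], [-0.091, 0.179, -0.142], [-0.086, 0.175, -0.15], [-0.081, 0.17, -0.158], [-0.076, 0.165, -0.166], [-0.071, 0.159, -0.174], [-0.066, 0.153, -0.181]]
twist [0.0206, 0.0038, 0.0104]
```

Request:
apply_moves(dp=[[0, 0, -0.2], [0, 0, -0.2], [-0.141, 0.196, -0.05], [-0.136, 0.196, -0.06], [-0.131, 0.197, -0.069], [-0.126, 0.196, -0.079], [-0.121, 0.195, -0.07], [-0.116, 0.194, -0.08], [-0.111, 0.192, -0.09], [-0.106, 0.189, -0.1]], twist=[[0, 0, 0], [0, 0, 0], [0.021, 0.004, 0.01], [0.021, 0.004, 0.01], [0.021, 0.004, 0.01], [0.021, 0.004, 0.01], [0.021, 0.004, 0.01], [0.021, 0.004, 0.01], [0.021, 0.004, 0.01], [0.021, 0.004, 0.01]], jaw=[255, 255, 255, 255, 255, 255, 255, 255, 255, 255])

```text
clock: 15.65
tcp_pos: [0.5467, 0.0707, 0.408]
orientation: [-2.763, -0.269, 0.038]
contact_force: [-0.1, 0.7, -0.6]
grip_width: 0.0338
```

```bash
python3 -c "
from h import *
st();plan([.494,-.17,.40],Rfrom([0,.6428,-.766],[1,0,0]),9)"
```

```text
t 15.65 p [0.5467 0.0707 0.408 ] q [ 0.27  0.33 -0.5   1.82 -0.24  1.02  0.11] x [0.981 0.191 0.008] z [-0.061  0.353 -0.934] F [-0.1  0.7 -0.6] w 0.0338
t 15.65 ang 21.9 dist 0.2465 per row 2.435535598894022 0.027389217176149627
dp [[-0.091, 0.198, -0.069], [-0.086, 0.197, -0.077], [-0.082, 0.196, -0.085], [-0.077, 0.194, -0.093], [-0.072, 0.192, -0.101], [-0.068, 0.189, -0.108], [-0.063, 0.186, -0.116], [-0.058, 0.183, -0.123], [-0.053, 0.179, -0.131]]
twist [0.0175, 0.0048, 0.0091]
```

Request:
apply_moves(dp=[[-0.091, 0.198, -0.069], [-0.086, 0.197, -0.077], [-0.082, 0.196, -0.085], [-0.077, 0.194, -0.093], [-0.072, 0.192, -0.101], [-0.068, 0.189, -0.108], [-0.063, 0.186, -0.116], [-0.04, 0.13, -0.1], [0, 0, 0]], twist=[[0.017, 0.005, 0.009], [0.017, 0.005, 0.009], [0.017, 0.005, 0.009], [0.017, 0.005, 0.009], [0.017, 0.005, 0.009], [0.017, 0.005, 0.009], [0.017, 0.005, 0.009], [0.017, 0.005, 0.009], [0, 0, 0]], jaw=[255, 255, 255, 255, 255, 255, 255, 255, 255])

```text
clock: 16.55
tcp_pos: [0.4916, -0.1508, 0.3891]
orientation: [-2.473, 0.003, 0.023]
contact_force: [0.1, -0.3, -0.6]
grip_width: 0.034
```

```bash
python3 -c "
from h import *
plan([.494,-.15,.313],Rfrom([0,.6428,-.766],[1,0,0]),5)";python3 eye.py w11
```

```text
t 16.55 ang 2.0 dist 0.0761 per row 0.39114326422285484 0.015222614296036002
dp [[0.006, 0.078, 0.1], [0.006, 0.078, 0.1], [0.005, 0.079, 0.099], [0.005, 0.079, 0.099], [0.004, 0.08, 0.098]]
twist [0.0028, 0.0015, -0.0008]
t 16.55 p [ 0.4916 -0.1508  0.3891] q [ 0.7   0.36 -0.43  1.88 -0.52  1.2   0.53] x [ 1.     0.003 -0.017] z [-0.016  0.62  -0.784] F [ 0.1 -0.3 -0.6] w 0.034
tool-frame plane z= [ 0.0008 -0.0012  0.1679] n 12219 min [-0.0161 -0.0608  0.1665] max [0.0175 0.0191 0.1694]
```

View pics/w11.png

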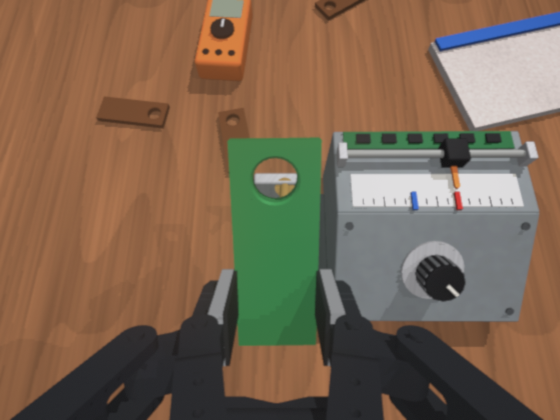

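```bash
python3 - <<'E'
from h import *
f=dict(np.load('pics/w11.npz'));c=f['color'][145:210,235:315,::-1]
cv2.imwrite('pics/w11c.png',cv2.resize(c,None,fx=8,fy=8,interpolation=cv2.INTER_CUBIC))
for n,P in [('tip',(.4945,.0207,.1898)),('root',(.4945,.0541,.150)),('pt-',(.5195,.0541,.156)),('pt+',(.4695,.0541,.156)),('ptb',(.4945,.0641,.156))]:
    u=proj(f,P);print(n,u.round(1),((u-[235,145])*8+3.5).round(0))
E
```

```text
tip [285.4 206.9] [407. 499.]
root [284.8 186.6] [402. 336.]
pt- [315.8 183.4] [650. 311.]
pt+ [253.9 183.7] [155. 313.]
ptb [284.8 172.4] [402. 223.]
```

View pics/w11c.png

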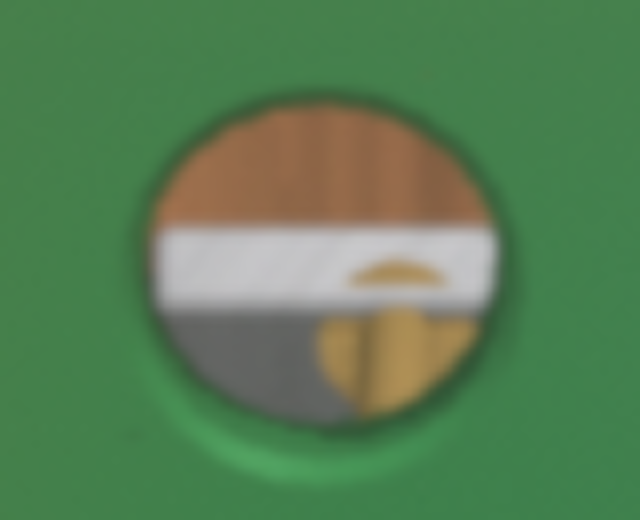

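```bash
cat > hang.py <<'E'
from h import *
import sys
p=np.array([0,-.6428,.766]);root=np.array([.4943,.0541,.150]);s=float(sys.argv[1]);n=int(sys.argv[2])
R=Rfrom(-p,[1,0,0]);eye=np.array([.0003,-.0517,.1715])
st();o=r.get_obs();Rc=Ro.from_rotvec(o['orientation']).as_matrix();E=o['tcp_pos']+Rc@eye
d=(E-root);print('eye along peg',(d@p).round(4),'lateral (R frame)',(R.T@d)[:2].round(4))
plan(root+p*s-R@eye,R,n)
E
python3 hang.py .085 6
```

```text
t 16.6 p [ 0.4919 -0.1491  0.3892] q [ 0.7   0.36 -0.43  1.88 -0.52  1.2   0.53] x [ 1.     0.006 -0.017] z [-0.017  0.62  -0.784] F [ 0.4  0.7 -0.2] w 0.0341
eye along peg 0.1409 lateral (R frame) [-0.0048 -0.0447]
t 16.6 ang 2.0 dist 0.076 per row 0.3289418402111052 0.012660639637162062
dp [[0.005, 0.067, 0.082], [0.004, 0.067, 0.081], [0.004, 0.068, 0.081], [0.004, 0.068, 0.081], [0.004, 0.068, 0.08], [0.003, 0.069, 0.08]]
twist [0.0023, 0.0014, -0.0005]
```

Request:
apply_moves(dp=[[0.005, 0.067, 0.075], [0.004, 0.067, 0.075], [0.004, 0.068, 0.075], [0.004, 0.068, 0.075], [0.004, 0.06, 0.07], [0.003, 0.05, 0.06], [0, 0, 0], [0, 0, 0]], twist=[[0.002, 0.001, 0], [0.002, 0.001, 0], [0.002, 0.001, 0], [0.002, 0.001, 0], [0.002, 0.001, 0], [0.002, 0.001, 0], [0, 0, 0], [0, 0, 0]], jaw=[255, 255, 255, 255, 255, 255, 255, 255])

```text
clock: 17.4
tcp_pos: [0.4941, -0.1461, 0.3119]
orientation: [-2.443, -0.005, 0.016]
contact_force: [-0.2, 0.7, 0.6]
grip_width: 0.034
```

```bash
python3 hang.py .065 4; python3 - <<'E'
from h import *
f=grab('wrist');save('w12',f);c=f['color'][120:240,210:340,::-1]
cv2.imwrite('pics/w12c.png',cv2.resize(c,None,fx=5,fy=5,interpolation=cv2.INTER_CUBIC))
print(proj(f,(.4943,.0207,.1898)))
E
```

```text
t 17.4 p [ 0.4941 -0.1461  0.3119] q [ 0.69  0.48 -0.44  1.94 -0.54  1.06  0.62] x [ 1.     0.008 -0.01 ] z [-0.013  0.643 -0.766] F [-0.2  0.7  0.6] w 0.034
eye along peg 0.0812 lateral (R frame) [-0.002  -0.0025]
t 17.4 ang 0.7 dist 0.0164 per row 0.1822890288625936 0.004103079002423811
dp [[0.0, 0.005, 0.034], [0.0, 0.005, 0.034], [-0.0, 0.005, 0.034], [-0.0, 0.005, 0.034]]
twist [-0.0, 0.0015, -0.0001]
[280.48429239 168.99049507]
```

View pics/w12c.png

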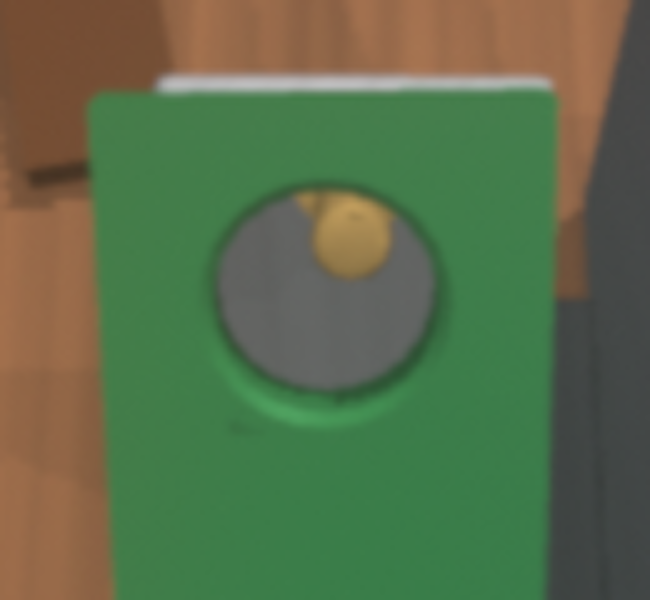

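Request:
apply_moves(dp=[[0, 0.005, 0.03], [0, 0.005, 0.03], [0, 0.005, 0.03], [0, 0.005, 0.03], [0, 0, 0]], twist=[[0, 0.002, 0], [0, 0.002, 0], [0, 0.001, 0], [0, 0.001, 0], [0, 0, 0]], jaw=[255, 255, 255, 255, 255])

```text
clock: 17.95
tcp_pos: [0.4944, -0.1381, 0.2999]
orientation: [-2.445, 0.0, -0.005]
contact_force: [0.0, 0.1, -0.7]
grip_width: 0.0344
```

```bash
python3 hang.py .025 8; python3 - <<'E'
from h import *
f=grab('wrist');save('w13',f);c=f['color'][120:240,210:340,::-1]
cv2.imwrite('pics/w13c.png',cv2.resize(c,None,fx=5,fy=5,interpolation=cv2.INTER_CUBIC))
E
```

```text
t 17.95 p [ 0.4944 -0.1381  0.2999] q [ 0.69  0.49 -0.45  1.95 -0.56  1.02  0.63] x [ 1.    -0.001  0.003] z [ 0.003  0.642 -0.767] F [ 0.   0.1 -0.7] w 0.0344
eye along peg 0.0668 lateral (R frame) [ 0.001  -0.0005]
t 17.95 ang 0.2 dist 0.0419 per row 0.027731341503613016 0.00523954219668832
dp [[-0.001, 0.001, 0.044], [-0.001, 0.001, 0.044], [-0.001, 0.001, 0.044], [-0.001, 0.001, 0.044], [-0.001, 0.001, 0.044], [-0.001, 0.001, 0.044], [-0.0, 0.001, 0.044], [-0.0, 0.001, 0.044]]
twist [0.0001, -0.0002, 0.0001]
```

View pics/w13c.png

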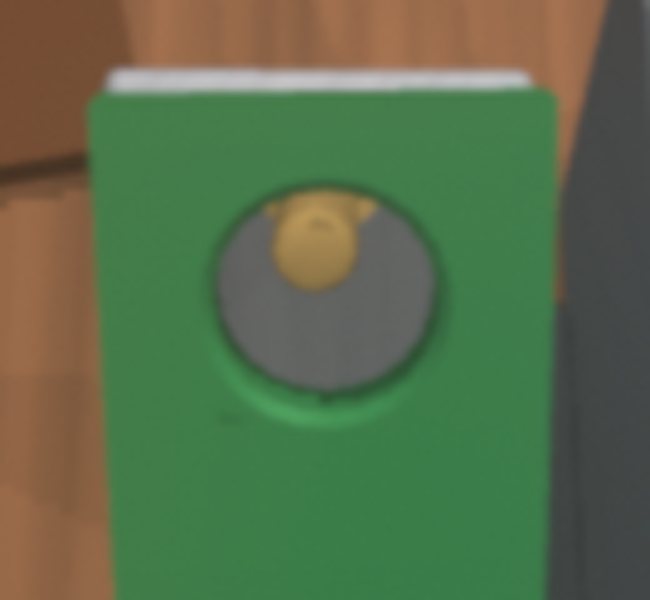

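Request:
apply_moves(dp=[[-0.001, 0.001, 0.044], [-0.001, 0.001, 0.044], [-0.001, 0.001, 0.044], [-0.001, 0.001, 0.044], [0, 0, 0]], twist=[[0, 0, 0], [0, 0, 0], [0, 0, 0], [0, 0, 0], [0, 0, 0]], jaw=[255, 255, 255, 255, 255])

```text
clock: 18.5
tcp_pos: [0.4941, -0.1239, 0.2821]
orientation: [-2.445, -0.0, -0.005]
contact_force: [-0.4, -0.2, -0.7]
grip_width: 0.0342
```

```bash
python3 hang.py .026 4; python3 - <<'E'
from h import *
f=grab('wrist');save('w14',f);c=f['color'][120:240,210:340,::-1]
cv2.imwrite('pics/w14c.png',cv2.resize(c,None,fx=5,fy=5,interpolation=cv2.INTER_CUBIC))
E
```

```text
t 18.5 p [ 0.4941 -0.1239  0.2821] q [ 0.67  0.51 -0.46  1.98 -0.57  0.97  0.64] x [ 1.    -0.001  0.004] z [ 0.004  0.642 -0.767] F [-0.4 -0.2 -0.7] w 0.0342
eye along peg 0.044 lateral (R frame) [ 0.0007 -0.    ]
t 18.5 ang 0.2 dist 0.0181 per row 0.05884997255436385 0.004530110968799622
dp [[-0.0, 0.001, 0.038], [-0.0, 0.001, 0.038], [-0.0, 0.001, 0.038], [-0.0, 0.001, 0.038]]
twist [0.0002, -0.0004, 0.0002]
```

View pics/w14c.png

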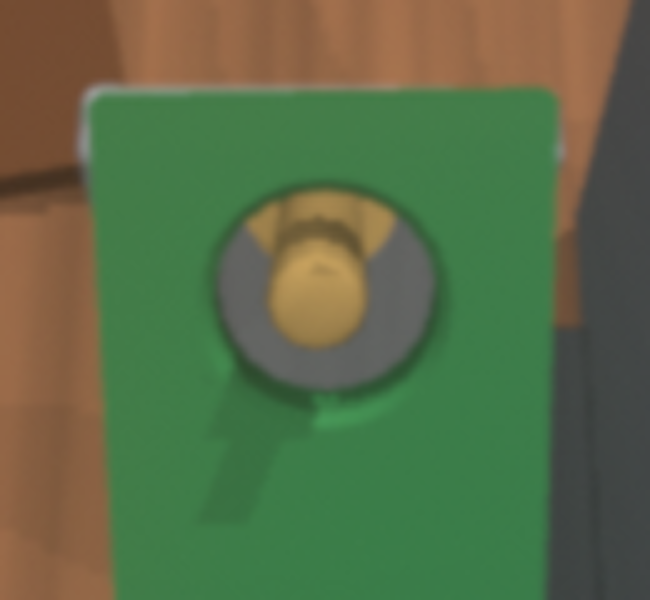

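Request:
apply_moves(dp=[[0, 0.001, 0.036], [0, 0.001, 0.036], [0, 0.001, 0.036], [0, 0.001, 0.036], [0, 0, 0]], twist=[[0, 0, 0], [0, 0, 0], [0, 0, 0], [0, 0, 0], [0, 0, 0]], jaw=[255, 255, 255, 255, 255])

```text
clock: 19.05
tcp_pos: [0.4944, -0.1127, 0.2678]
orientation: [-2.446, 0.001, -0.006]
contact_force: [0.5, 0.1, 0.1]
grip_width: 0.0339
```

```bash
python3 hang.py .026 4; python3 - <<'E'
from h import *
f=grab('wrist');save('w15',f)
f=grab('scene');save('s15',f);c=f['color'][170:290,190:340,::-1]
cv2.imwrite('pics/s15c.png',cv2.resize(c,None,fx=5,fy=5,interpolation=cv2.INTER_CUBIC))
E
```

```text
t 19.05 p [ 0.4944 -0.1127  0.2678] q [ 0.66  0.53 -0.46  1.99 -0.58  0.92  0.64] x [ 1.    -0.002  0.004] z [ 0.004  0.641 -0.767] F [0.5 0.1 0.1] w 0.0339
eye along peg 0.0258 lateral (R frame) [0.0012 0.0007]
t 19.05 ang 0.3 dist 0.0006 per row 0.07327388660669992 0.00014280488296185783
dp [[-0.001, -0.001, -0.0], [-0.001, -0.001, -0.0], [-0.001, -0.001, -0.0], [-0.001, -0.001, -0.0]]
twist [0.0003, -0.0005, 0.0001]
```

View pics/w15.png

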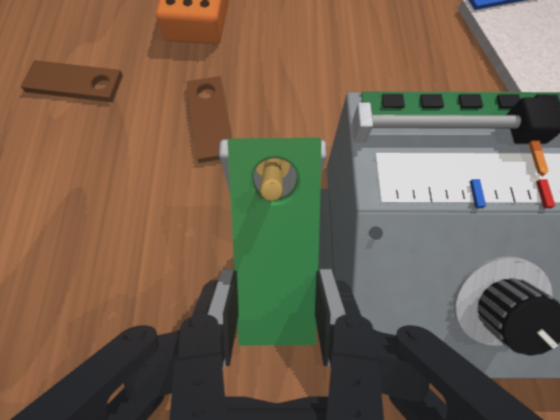

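View pics/s15c.png

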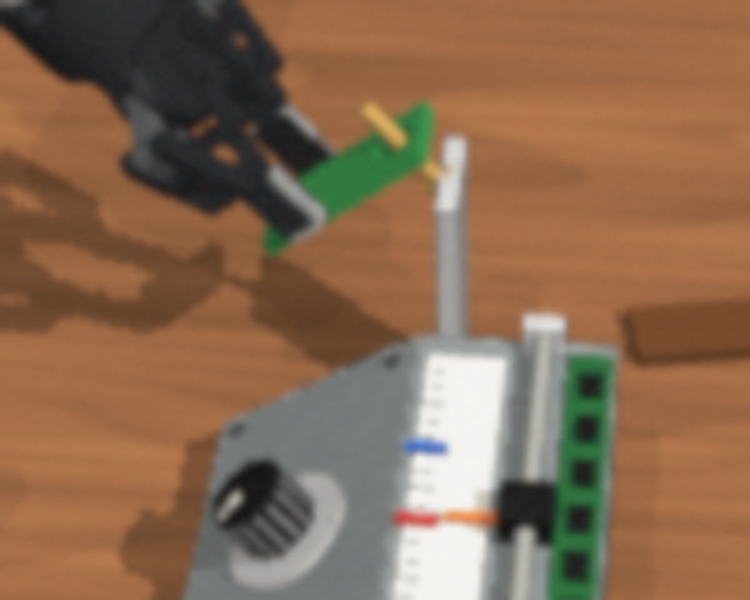

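Request:
apply_moves(dp=[[0, 0, 0], [0, 0, 0], [0, 0, 0], [0, 0, 0], [0, 0, 0], [0, 0, 0], [0, 0, 0], [0, 0, 0], [0, 0, 0], [0, 0, 0]], twist=[[0, 0, 0], [0, 0, 0], [0, 0, 0], [0, 0, 0], [0, 0, 0], [0, 0, 0], [0, 0, 0], [0, 0, 0], [0, 0, 0], [0, 0, 0]], jaw=[120, 90, 60, 30, 0, 0, 0, 0, 0, 0])

```text
clock: 20.15
tcp_pos: [0.495, -0.1136, 0.2688]
orientation: [-2.446, 0.001, -0.009]
contact_force: [0.0, 0.1, 0.6]
grip_width: 0.0852
```

```bash
python3 - <<'E'
from h import *
st()
f=grab('wrist');save('w16',f)
f=grab('scene');save('s16',f);c=f['color'][170:290,190:340,::-1]
cv2.imwrite('pics/s16c.png',cv2.resize(c,None,fx=5,fy=5,interpolation=cv2.INTER_CUBIC))
E
```

```text
t 20.15 p [ 0.495  -0.1136  0.2688] q [ 0.66  0.53 -0.46  1.99 -0.58  0.92  0.64] x [ 1.    -0.003  0.006] z [ 0.007  0.64  -0.768] F [0.  0.1 0.6] w 0.0852
```

View pics/w16.png

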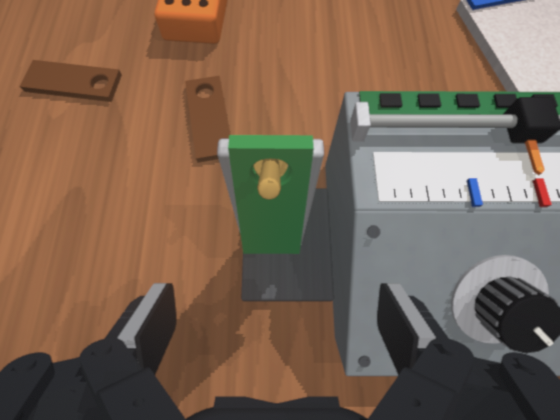

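View pics/s16c.png

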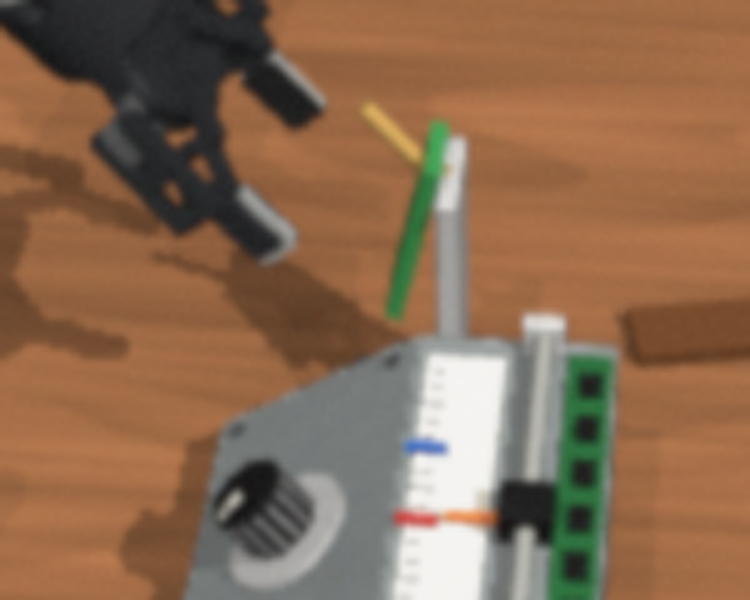

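Request:
apply_moves(dp=[[0, 0, -0.1], [0, 0, -0.2], [0, 0, -0.25], [0, 0, -0.25], [0, 0, -0.25], [0, 0, -0.2], [0, 0, -0.1], [0, 0, 0], [0, 0, 0], [0, 0, 0], [0, 0, 0], [0, 0, 0], [0, 0, 0]], twist=[[0, 0, 0], [0, 0, 0], [0, 0, 0], [0, 0, 0], [0, 0, 0], [0, 0, 0], [0, 0, 0], [0, 0, 0], [0, 0, 0], [0, 0, 0], [0, 0, 0], [0, 0, 0], [0, 0, 0]], jaw=[0, 0, 0, 0, 0, 0, 0, 0, 0, 0, 0, 0, 0])

```text
clock: 21.55
tcp_pos: [0.4922, -0.2211, 0.3989]
orientation: [-2.445, -0.001, -0.001]
contact_force: [-0.4, 0.3, 0.1]
grip_width: 0.0854
```

```bash
python3 - <<'E'
from h import *
st()
f=grab('wrist');save('w17',f);np.savez('pics/w17.npz',**f)
f=grab('scene');save('s17',f);c=f['color'][170:290,190:340,::-1]
cv2.imwrite('pics/s17c.png',cv2.resize(c,None,fx=5,fy=5,interpolation=cv2.INTER_CUBIC))
E
python3 mw.py w17
```

```text
t 21.55 p [ 0.4922 -0.2211  0.3989] q [ 0.78  0.41 -0.4   1.79 -0.5   1.3   0.61] x [1.    0.001 0.001] z [ 0.     0.642 -0.767] F [-0.4  0.3  0.1] w 0.0854
face [ 6.399e-01 -5.000e-04  6.680e-02] n [-0.001 -0.574  0.819] 6039
knobtop 1270 [ 0.6343 -0.0371  0.0793] [ 0.6104 -0.1607 -0.0026] [0.6577 0.0025 0.1046] h 0.0317
red [430 146   6  15  51] [432.2 153.1] depth [0.6569 0.0582 0.1058] ray [0.6567 0.0584 0.1065]
blue [392 146   5  15  52] [393.6 153.2] depth [0.6164 0.0584 0.106 ] ray [0.6161 0.0583 0.1065]
orange [427 124   6  18  69] [429.7 131.4] depth [0.6568 0.084  0.1087] ray [0.6583 0.0855 0.1065]
```

View pics/w17.png

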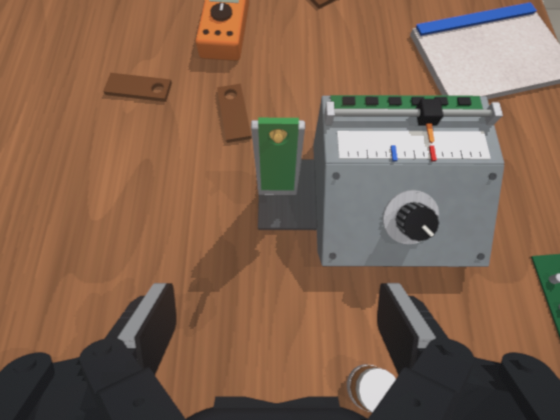

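View pics/s17c.png

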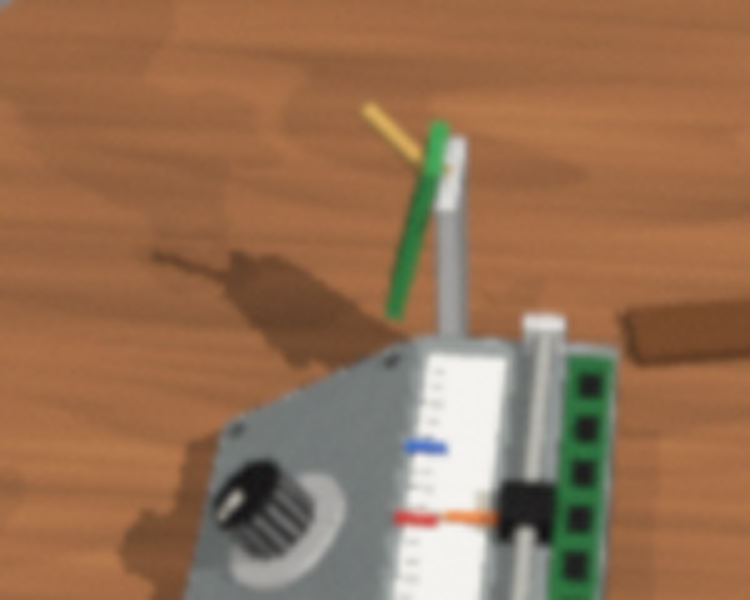

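View pics/s17.png

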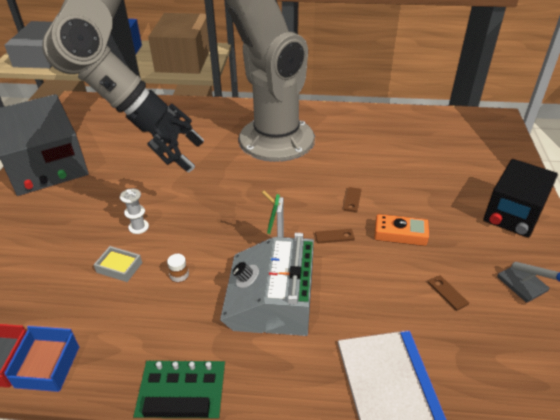

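```bash
python3 -c "
from h import *
print(r.hand_in())"
```

```text
the job is handed in; nothing more can be done
None
```

I turned the knob about 137° clockwise until the orange pointer stood level with the red mark, then released it. After that I picked up the green tag, threaded its eye over the slanting peg and let go. It now hangs by its eye near the foot of the peg, its upper end against the post, and I backed the gripper well clear.

**Pointer:** in the last wrist picture, depth gives the pointer at x = 0.6568 m and the red mark at 0.6569 m. The flat-ray estimate in the same picture differed by 1.6 mm, because it took the wrong height for the pointer. The close view after I let go of the knob agreed to 0.2 mm.

**Tag:** it looked the same in the pictures before and after I backed away.

**Everything else:** the meter, spools, tray and jar look unmoved in the last scene picture. I judged that by eye and did not measure it. Force readings stayed at about 3 N or less whenever I checked. The job was handed in at about 22 s.

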